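# Set the length cursor and draw the sprung rod out to it

## Robot

A 7-joint arm with a two-finger parallel gripper is mounted at the origin on the work surface. World frame = base frame: x ahead of the robot, y to its left, z up, the work surface at z = 0. Lengths are in m, angles in rad, forces in N, time in s.
With the tool pointing down it reaches from about 0.4 to 0.875 m from the base axis. Payload 19.3 kg.
Tool frame: the origin (TCP) lies midway between the tips of the shut fingers; the grasp point (between the pads) lies bot.tcp_to_grasp behind it (bot.tcp_to_grasp is the distance from the TCP to the grasp point, in m); z points along the fingers, y is the line along which they close (so a half turn about z gives the same grasp; the last joint's range is limited). The gripper opens to 85 mm and grips with 20 to 120 N. Pads are 22 mm wide; open, the fingers measure 114 mm over their backs; the gripper's body (76 mm by 85 mm) begins 54 mm behind the grasp point. The pads swing forward as they close: fully open they stand 13 mm farther back than shut.
Start: joints at [-1.17, 0.521, -0.036, 1.599, 0.021, 1.021, -0.113], TCP at [0.284, 0.557, 0.231] pointing down, gripper open.
Joint ranges: [-2.91, 2.91], [-0.3, 2.13], [-1.5, 1.42], [0.17, 2.43], [-1.26, 4.41], [0.16, 1.93], [-2.52, 2.52]. Speed limits (rad/s): [1.89, 1.89, 2.39, 2.39, 3.01, 3.01, 3.01].

## Interface

Orientations are given as [roll, pitch, yaw] about the fixed x, y, z axes, in that order (R = Rz(yaw) Ry(pitch) Rx(roll)).
In Python, from workcell import observe, imaging, bot gives the robot as it stands.
- The arm moves only by the tool send_rows, never from a script. Its argument "plan" is text: rows parted by semicolons, each of 7 numbers parted by spaces: the shift along the tool's x, y, z in m, then the turn, a rotation vector about the tool's x, y, z in degrees, then the finger opening in m, from 0 to 0.0854. In form: dx dy dz rx ry rz claw; .... A call has 1 to 10 rows; each row is the pose to reach, as a shift and turn from the pose commanded when the call began, along the tool's axes at that moment; what a row does not reach only later rows make up. A row lasts 1/12 s, in which the tool goes at most 41.7 mm and 7.16 degrees, less where a joint would pass 70% of its speed; a pose out of reach is approached as far as the arm can. A call with a gripper value outside its range is refused whole. The fingers move at their own pace and stop on an object; "grip_force" is the grip in N (left out, the last holds). Time passes only in rows, so rows that repeat a pose let the fingers close. It gives the time, the measured TCP pose, the force, the opening and the grip force at its end, in the units of the state.
- observe(): the state, without advancing time (a new reading comes with each control period).
- imaging.grab_frame(name): name is "side" or "top"; returns a dict with "color" (384x512x3 uint8, red, green, blue), "fx", "fy", "cx", "cy" (pixels), "eye" and "orientation" of the camera in the world. Camera axes: x right, y down, z forward; pixel columns grow to the right and rows downward; lengths in m; the calibration is good to about 2 mm. A picture is of the moment at which its call begins. There is no depth.
- bot.job_done(): hands the job in; it is judged then, once.
The state is a dict: "clock": time; "qpos": joint angles; "qd": joint speeds; "joint_efforts": joint torques, N m; "position": TCP position; "tool_rot": TCP orientation; "force": force on the tool from outside, world axes, zero at the start; "moment": the same for the moment, N m; "grip_width": finger opening in m; "finger_force": force on a finger pad.
Only numpy, scipy, OpenCV 4.12 (cv2) and the standard library are available. Lean on these libraries where they do the work, as an engineer would, in place of code of your own. Each camera call takes 0.05 s, during which the arm holds its last target. There are 200 camera calls.

## Task

On the length-setting jig, with the sprung rod still fully in, slide the cursor along its rail until its pointer blade lines up, straight across the jig, with the small brass set nut in the slot beside the rail. Then pull the telescoping rod out by the black grip on its end, against its spring, until the collar on the rod lines up straight across with the cursor's pointer, and hold it there: finish still holding the rod, with the cursor still at the nut. Leave the other things on the bench where they are.

Things in the scene. Friction and masses are not known exactly. Their poses are not given: they have to be found in the camera images.
- jig: Jig, bolted down: base plate 340 x 170 x 10 mm, origin at its underside's centre, z up. Rod pulls out and cursor slides along its +x. Barrel (24 mm tube, dark saddles and flange, up to 54 mm above the bench) along y = -42 mm, mouth at x = -30 mm. Cursor's rail (22 mm wide, top 24 mm above the bench, x -80 to 120 mm) along y = 42 mm; set nut's slot along y = 72 mm.
- cursor_grip (a point): The cursor's grip: black upright block on the rail, 16 mm along the jig's x, 22 mm along its y, its top 66.5 mm above the bench. This point is on its axis, 14 mm below its top (52.5 mm above the bench), a good place to pinch. A shoe 30 x 28 mm at its foot reaches 30.5 mm above the bench. Axes as the jig's.
- pointer (a point): Tip of the cursor's pointer, a 4 mm wide steel blade across the foot of the cursor's grip, 29.5 mm above the bench: one end reaches towards the set nut, the other has an upturned tip (41 mm high) 9 mm beside the rod's collar. Along x it is in line with the grip's middle. Axes as the jig's: lined up with a thing means that its x in this frame is zero.
- cursor (a joint): Cursor's slide: 0 at the rail's end beside the barrel, growing along the jig's +x to 0.160 m. Stiff (about 1.5 N of friction), stays where it is left.
- nut_top (a point): Top of the pin on the brass set nut (13 mm across, 7 mm high, with a 4 mm pin to 26 mm above the bench), clamped in the slot on the side of the cursor away from the rod. It marks the wanted length and does not move.
- rod_grip (a point): The rod's grip: a black upright paddle on the end of the rod, 14 mm along the jig's x, 26 mm along its y, from 26 to 90 mm above the bench. This point is on its axis, 12 mm below its top (78 mm above the bench), a good place to pinch. Axes as the jig's. It moves with the rod, 45 mm beyond the collar.
- collar (a point): Centre of the collar on the rod: a dark steel disc 26 mm across and 6 mm thick on the 10 mm rod, 40 mm above the bench, its length mark. Between barrel and collar a 17 mm middle tube telescopes out as the rod is pulled. Axes as the jig's.
- rod (a joint): How far the rod is pulled out: 0 fully in, growing along the jig's +x to a stop at 0.110 m. An inner spring pulls it back with 3 N at 0 plus 60 N per metre of pull (about 8 N at 0.09), so it springs home if let go.
- jar: Bystander: glass jar with a metal lid, 56 mm across, 55 mm high. Origin at its underside.
- spool: Bystander: grey wire spool standing on its flange, 52 mm across, 38 mm high. Origin at its underside.
- driver: Bystander: screwdriver lying flat, 160 mm long. Origin at its underside.
- cup: Bystander: white plastic cup, 64 mm across, 75 mm high. Origin at its underside.
- tweezers: Bystander: steel tweezers lying flat, 120 mm long. Origin at its underside.
- bush: Bystander: small brass bush, 22 mm across, 16 mm high, standing on the jig's base plate near its pull end. Origin at its underside.
- tray: Bystander: grey open parts tray, 70 x 100 x 22 mm. Origin at its underside.

How it is judged:
By the outcome, as a careful person would: the job done as asked, in the order asked, and still so for the second after the job is handed in, while the arm keeps its last pose, push and grip.
It also fails if it takes over 51 s, if anything falls off the work surface, if the arm or the gripper's body presses on something with over 40 N, if the wrist force passes 120 N, or if a joint passes its speed limit or range.

## Working session

There is one attempt and no reset: what is moved stays moved. The work goes in short steps, Python scripts to look and compute and a tool call to move; the robot and the scene stay as the last step left them, time stands still between calls to the robot, and variables do not carry over. Pictures are saved under pics/ and viewed, at most 10 in all, crops included, and the job is handed in when it is done.

Besides the shell and the picture viewer there is one more tool, called after "Call:" as name(argument=value, ...) on one line, values as JSON. send_rows: Moves the arm, as the interface text tells. Its arguments: {"type":"object","properties":{"plan":{"type":"string"},"grip_force":{"type":"number"}},"required":["plan"]}

```bash
ls; mkdir -p pics; python3 - <<'E'
from workcell import observe, imaging, bot
import cv2
s=observe();print(s, bot.tcp_to_grasp)
for n in("top","side"):
    f=imaging.grab_frame(n);cv2.imwrite(f"pics/{n}0.png",f["color"][:,:,::-1]);f.pop("color");print(n,f)
E
```

```text
pics
{'clock': 0.0, 'qpos': array([-1.17019596,  0.52202141, -0.03633213,  1.59999955,  0.02120861,
        1.02109808, -0.11282189]), 'qd': array([ 2.07286126e-04, -7.63969232e-04,  4.48964764e-04, -9.06794861e-04,
       -4.77257650e-04,  1.18302481e-04,  3.23635030e-05]), 'joint_efforts': array([-5.05144835e-04, -9.27105618e+01,  1.97958335e+00, -3.69935203e+01,
        1.77093165e-02,  8.13509105e-03,  8.27675012e-05]), 'position': array([0.28337998, 0.5566874 , 0.2307241 ]), 'tool_rot': array([-3.14045483e+00,  8.64174151e-05,  2.67076893e+00]), 'force': array([-0.02411399,  0.21574882,  0.29392864]), 'moment': array([-9.75238270e-03,  1.34035576e-05, -1.00629775e-02]), 'finger_force': 0.0, 'grip_width': 0.08522032073827072} 0.0187
top {'fx': 364.55634425686463, 'fy': 364.55634425686463, 'cx': 260.42849244050495, 'cy': 193.5077398666258, 'eye': array([0.4978848 , 0.01809639, 0.87888245]), 'orientation': array([-3.02936782,  0.02581634, -1.56151642])}
side {'fx': 473.74860663240185, 'fy': 473.74860663240185, 'cx': 253.50869170313177, 'cy': 190.33256744391497, 'eye': array([ 0.15897438, -0.82572286,  0.80631174]), 'orientation': array([-2.21263299,  0.00735433, -0.43719657])}
```

View pics/top0.png

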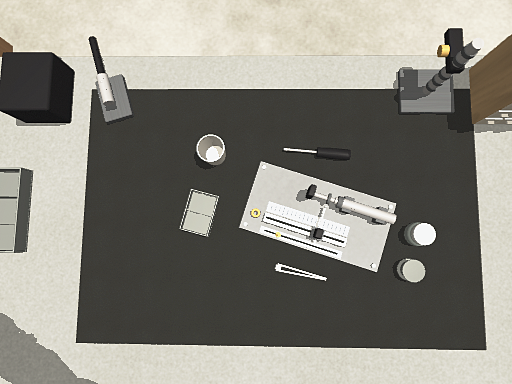

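View pics/side0.png

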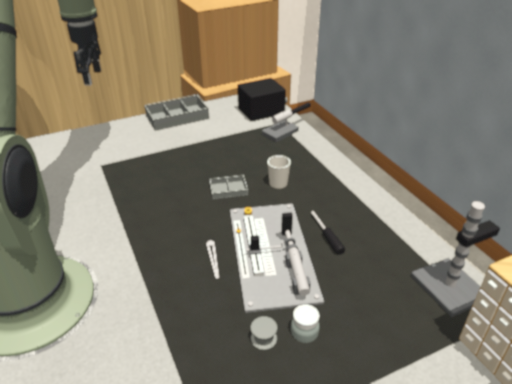

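The top view shows the plate corners at about (262,162), (396,204), (378,271) and (240,226). The rod paddle is at about (311,191), the cursor grip at (318,233) and the nut at about (278,235). Jig +x points image-left.

```bash
cat > h.py <<'E'
import numpy as np, cv2
from scipy.spatial.transform import Rotation as R
from workcell import observe, imaging, bot
def rot(f): return R.from_euler('xyz',f["orientation"]).as_matrix()
def ray(f,u,v,z):
    d=rot(f)@np.array([(u-f["cx"])/f["fx"],(v-f["cy"])/f["fy"],1]); e=f["eye"]
    return e+d*(z-e[2])/d[2]
def proj(f,p):
    c=rot(f).T@(np.asarray(p)-f["eye"]); return c[0]/c[2]*f["fx"]+f["cx"],c[1]/c[2]*f["fy"]+f["cy"]
def two(fa,a,fb,b):
    A=[];y=[]
    for f,(u,v) in((fa,a),(fb,b)):
        d=rot(f)@np.array([(u-f["cx"])/f["fx"],(v-f["cy"])/f["fy"],1]);d/=np.linalg.norm(d)
        P=np.eye(3)-np.outer(d,d);A.append(P);y.append(P@f["eye"])
    return np.linalg.lstsq(np.vstack(A),np.hstack(y),rcond=None)[0]
E
python3 - <<'E'
from h import *
f=imaging.grab_frame("top");s=imaging.grab_frame("side")
for uv in[(262,162),(396,204),(378,271),(240,226)]: print(ray(f,*uv,.01))
a=f["color"][150:280,230:405];cv2.imwrite("pics/ta.png",cv2.resize(a,None,fx=4.5,fy=4.5,interpolation=cv2.INTER_CUBIC)[:,:,::-1])
a=s["color"][195:315,220:335];cv2.imwrite("pics/sa.png",cv2.resize(a,None,fx=5,fy=5,interpolation=cv2.INTER_CUBIC)[:,:,::-1])
E
```

```text
[0.67246177 0.03834523 0.01      ]
[ 0.57266378 -0.28002295  0.01      ]
[ 0.41613361 -0.23357934  0.01      ]
[0.51753666 0.08933076 0.01      ]
```

View pics/ta.png

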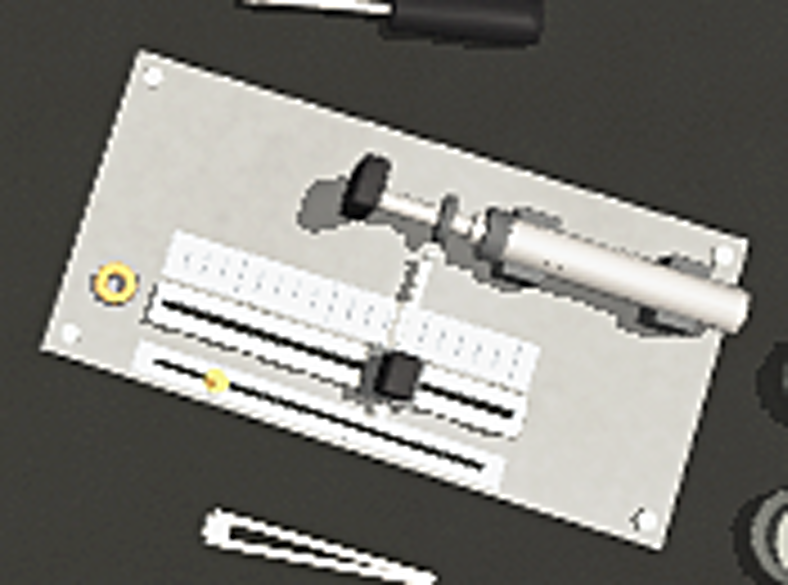

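View pics/sa.png

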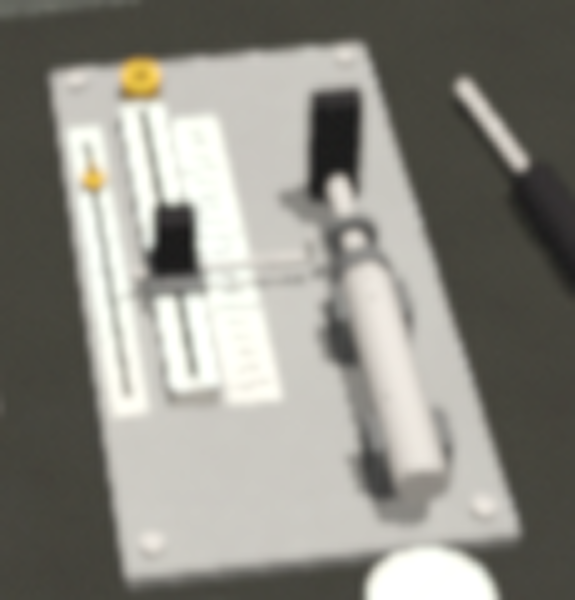

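The crops show these positions:
- **Top crop (scale 4.5, offset 230,150):** nut (216,380), cursor grip (395,375), blade upturned tip (428,253), collar (448,218), paddle top (370,185).
- **Side crop (scale 5, offset 220,195):** nut (93,180), cursor grip top about (178,210), collar (352,240), paddle top (338,97).

```bash
cat >> h.py <<'E'
def jig(f,uv=None):
    pass
def fitjig(f):
    c=f["color"].astype(int); m=((c.min(2)>120)).astype(np.uint8)
    return m
E
python3 - <<'E'
from h import *
f=imaging.grab_frame("top");s=imaging.grab_frame("side")
c=f["color"].astype(int)
m=(c.min(2)>110).astype(np.uint8);m=cv2.morphologyEx(m,cv2.MORPH_CLOSE,np.ones((7,7)))
cs,_=cv2.findContours(m,0,cv2.CHAIN_APPROX_NONE)
k=[k for k in cs if cv2.pointPolygonTest(k,(300.,180.),False)>0][0][:,0]
P=np.array([ray(f,*uv,.01)[:2] for uv in k]); r=cv2.minAreaRect((P*1e4).astype(np.float32)); print("rect",r)
q=cv2.approxPolyDP(k[:,None],8,True)[:,0];print(q.tolist())
def T(f,x,y,x0,y0,k): return ((x+.5)/k-.5+x0,(y+.5)/k-.5+y0)
yaw=np.arctan2(.318,.0998); 
ctr=np.array(r[0])/1e4
w,h=r[1];b=cv2.boxPoints(r)/1e4;print(b)
e=b-np.roll(b,1,0);L=e[np.argmax(np.linalg.norm(e,axis=1))];L/=np.linalg.norm(L);L*=np.sign(L[1]);yaw=np.arctan2(L[1],L[0]);print("yaw",np.degrees(yaw),ctr)
X=np.array([[L[0],L[1]],[-L[1],L[0]]]); J=lambda p:np.r_[(X@(np.array(p[:2])-ctr))*1e3,p[2]*1e3].round(1)
for n,a,bb in[("nut",(216,380),(93,180)),("cursortop",(402,372),(178,210)),("collar",(448,218),(352,240)),("paddletop",(373,170),(338,97)),("bush",(116,282),(141,76))]:
    ua=T(f,*a,230,150,4.5);ub=T(s,*bb,220,195,5);print(n,J(two(f,ua,s,ub)))
for nm,g,cr in(("top",f,(230,150,405,280)),("side",s,(220,195,335,315))):
    c=g["color"].astype(int);yl=(c[:,:,0]-c[:,:,2]>60).astype(np.uint8)
    n,l,st,ce=cv2.connectedComponentsWithStats(yl)
    for i in range(1,n):
        if cr[0]<ce[i][0]<cr[2] and cr[1]<ce[i][1]<cr[3]: print(nm,"yellow",st[i],ce[i],[J(ray(g,*ce[i],z)) for z in(.013,.02,.026)])
    bl=(c.max(2)<45).astype(np.uint8);n,l,st,ce=cv2.connectedComponentsWithStats(bl)
    for i in range(1,n):
        if st[i][4]>12 and cr[0]<ce[i][0]<cr[2] and cr[1]<ce[i][1]<cr[3]: print(nm,"black",st[i],ce[i])
np.savez("jig.npz",ctr=ctr,X=X)
for z in [.0665]: print(proj(f,[.5,.018,0]))
E
```

```text
rect ((5438.18505859375, -977.1861572265625), (3465.42822265625, 1687.99365234375), 72.59602355957031)
[[260, 162], [239, 227], [377, 270], [395, 203]]
[[ 0.41145596 -0.23781306]
 [ 0.57252765 -0.28830215]
 [ 0.6761811   0.04237583]
 [ 0.51510936  0.09286492]]
yaw 72.59602 [ 0.54381851 -0.09771862]
nut [80.  73.2 13.8]
cursortop [-4.6 41.6 65.9]
collar [ -7.4 -41.3  38.9]
paddletop [ 40.  -43.8  87.6]
bush [145.1  40.8  24.9]
top yellow [251 208  10  10  57] [255.19298246 212.31578947] [array([146.1,  39.1,  13. ]), array([145.7,  39.4,  20. ]), array([145.4,  39.7,  26. ])]
top yellow [275 232   6   5  24] [277.33333333 234.125     ] [array([80.4, 72. , 13. ]), array([80.6, 72.1, 20. ]), array([80.7, 72.1, 26. ])]
top black [282 147  69  14 283] [325.06007067 154.36042403]
top black [306 185   7  14  43] [308.37209302 193.41860465]
top black [339 208  10   6  15] [343.  211.2]
top black [266 217  45  15  63] [288.01587302 223.93650794]
top black [372 218  10   6  17] [375.17647059 221.        ]
top black [398 225  15  21 110] [402.43636364 236.1       ]
top black [313 228   8  11  29] [315.34482759 233.51724138]
top black [324 235  20   8  29] [333.72413793 238.65517241]
top black [292 239  36  12  36] [309.5 244.5]
top black [392 259  14  23  89] [396.58426966 270.79775281]
top black [281 267  24   7  39] [290.82051282 270.15384615]
side yellow [244 206   8   9  61] [247.55737705 210.04918033] [array([158.8,  41.3,  13. ]), array([150.2,  42.2,  20. ]), array([142.9,  43. ,  26. ])]
side yellow [237 228   4   5  15] [238.26666667 230.33333333] [array([82. , 74.3, 13. ]), array([74.1, 75. , 20. ]), array([67.4, 75.5, 26. ])]
side black [283 216   8  18 108] [286.32407407 222.60185185]
side black [322 231  22  23 152] [331.78947368 243.68421053]
side black [251 240   7   9  57] [254.29824561 244.24561404]
(np.float64(269.94756376317963), np.float64(233.7044802389578))
```

Both views agree with the given heights and y offsets. In the jig frame the nut is at x≈80, the cursor at about -4.6 and the collar at about -7.4. Next I work out the approach.

```bash
cat >> h.py <<'E'
_j=np.load("jig.npz");ctr,X=_j["ctr"],_j["X"]
def W(x,y,z): return np.r_[ctr+X.T@np.array([x,y])/1e3,z]
def J(p): return np.r_[(X@(np.array(p[:2])-ctr))*1e3,p[2]*1e3].round(1)
def go(x,y,z):
    s=observe();A=R.from_euler('xyz',s["tool_rot"]).as_matrix()
    B=R.from_euler('xyz',[np.pi,0,np.radians(162.6)]).as_matrix()
    print("now",J(s["position"]),"shift mm",(A.T@(W(x,y,z)-s["position"])*1e3).round(1),"turn",np.degrees(R.from_matrix(A.T@B).as_rotvec()).round(2))
E
python3 -c "
from h import *
go(-4.6,42,.15);go(-4.6,42,.036);print(W(-4.6,42,0),W(125,-42,0))"
```

```text
now [546.8 444.2 231.1] shift mm [-488.3 -476.8   81.3] turn [-0.02 -0.   -9.58]
now [546.8 444.2 231.1] shift mm [-488.3 -476.7  195.3] turn [-0.02 -0.   -9.58]
[ 0.50236539 -0.08954553  0.        ] [0.62128411 0.00899634 0.        ]
```

Call:
send_rows(plan="-0.028 -0.027 0.004 0 0 -1 0.06; -0.056 -0.054 0.008 0 0 -2 0.06; -0.084 -0.082 0.012 0 0 -3 0.06; -0.112 -0.109 0.016 0 0 -4 0.06; -0.14 -0.136 0.02 0 0 -5 0.06; -0.168 -0.164 0.024 0 0 -6 0.06; -0.196 -0.191 0.028 0 0 -7 0.06; -0.224 -0.218 0.032 0 0 -8 0.06; -0.252 -0.245 0.036 0 0 -9 0.06; -0.28 -0.272 0.04 0 0 -9.6 0.06", grip_force=40)

```text
clock: 1.13
position: [0.4099, 0.1858, 0.1914]
tool_rot: [3.141, 0.0, 2.84]
force: [1.9, 1.0, -0.3]
grip_width: 0.0599
finger_force: 0.0
```

```bash
python3 -c "
from h import *
go(-4.6,42,.15);print(observe()['qpos'],observe()['clock'])"
```

```text
now [230.5 212.6 191.4] shift mm [-170.2 -235.4   41.3] turn [0.02 0.02 0.09]
[-0.56183931  0.30284729  0.00544418  2.08501549 -0.00235711  0.75316776
  0.71379321] 1.1333
```

Call:
send_rows(plan="-0.021 -0.029 0.005 0 0 0 0.05; -0.042 -0.058 0.01 0 0 0 0.05; -0.063 -0.087 0.015 0 0 0 0.05; -0.085 -0.117 0.02 0 0 0 0.05; -0.106 -0.147 0.026 0 0 0 0.05; -0.128 -0.177 0.031 0 0 0 0.05; -0.149 -0.206 0.036 0 0 0 0.05; -0.17 -0.235 0.041 0 0 0 0.05; -0.17 -0.235 0.041 0 0 0 0.05; -0.17 -0.235 0.041 0 0 0 0.05")

```text
clock: 1.97
position: [0.5017, -0.0895, 0.1499]
tool_rot: [-3.141, -0.0, 2.835]
force: [-0.7, 1.1, 0.2]
grip_width: 0.0499
finger_force: 0.0
```

```bash
python3 -c "
from h import *
go(-4.6,42,.036)"
```

```text
now [ -4.7  42.7 149.9] shift mm [ -0.7   0.2 113.9] turn [-0.03 -0.02 -0.19]
```

Call:
send_rows(plan="0 0 0.025 0 0 0 0.05; -0.001 0 0.05 0 0 -0.2 0.05; -0.001 0 0.075 0 0 -0.2 0.05; -0.001 0 0.095 0 0 -0.2 0.05; -0.001 0 0.109 0 0 -0.2 0.05; -0.001 0 0.114 0 0 -0.2 0.05; -0.001 0 0.114 0 0 -0.2 0.05")

```text
clock: 2.55
position: [0.5021, -0.0868, 0.0356]
tool_rot: [-3.141, -0.002, 2.843]
force: [-0.2, -0.4, 0.4]
grip_width: 0.0501
finger_force: 0.0
```

Call:
send_rows(plan="0 0 0 0 0 0 0.01; 0 0 0 0 0 0 0.01; 0 0 0 0 0 0 0.01; 0 0 0 0 0 0 0.01; 0 0 0 0 0 0 0.01; 0 0 0 0 0 0 0.01")

```text
clock: 3.05
position: [0.5033, -0.0877, 0.0374]
tool_rot: [3.141, 0.002, 2.842]
force: [-1.9, 0.9, 9.0]
grip_width: 0.015
finger_force: 42.0
```

```bash
python3 -c "
from h import *
go(80.2,42,.036)
f=imaging.grab_frame('top');s=imaging.grab_frame('side')
a=np.hstack([cv2.resize(f['color'][150:290,230:405],(400,320)),cv2.resize(s['color'][195:315,220:335],(400,320))])
cv2.imwrite('pics/g1.png',a[:,:,::-1])"
```

```text
now [-2.6 41.7 37.4] shift mm [-0.  82.8  1.4] turn [0.03 0.09 0.22]
```

View pics/g1.png

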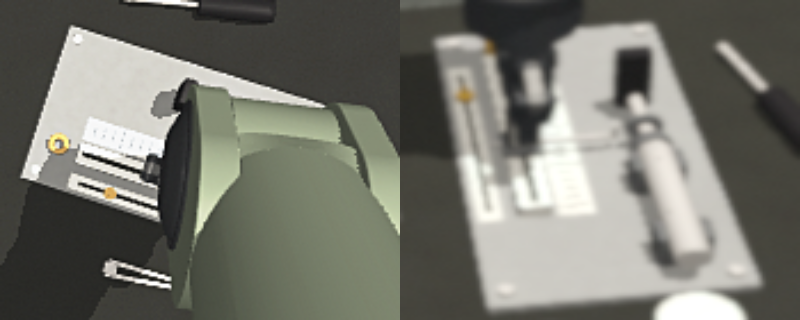

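The grip is on at a width of 15 mm. There is a slight upward load, which I relieve by 1 mm while sliding.

Call:
send_rows(plan="0 0 -0.001 0 0 0 0.01; 0 0.008 -0.0015 0 0 0 0.01; 0 0.018 -0.0015 0 0 0 0.01; 0 0.03 -0.0015 0 0 0 0.01; 0 0.042 -0.0015 0 0 0 0.01; 0 0.054 -0.0015 0 0 0 0.01; 0 0.066 -0.0015 0 0 0 0.01; 0 0.076 -0.0015 0 0 0 0.01; 0 0.08 -0.0015 0 0 0 0.01; 0 0.08 -0.0015 0 0 0 0.01")

```text
clock: 3.98
position: [0.5273, -0.0104, 0.0376]
tool_rot: [3.141, 0.002, 2.843]
force: [9.0, -1.4, -23.2]
grip_width: 0.0154
finger_force: 41.6
```

Call:
send_rows(plan="0 0 0 0 0 0 0.01; 0 0 0 0 0 0 0.01; 0 0 0 0 0 0 0.01")

```text
clock: 4.23
position: [0.527, -0.0114, 0.0376]
tool_rot: [3.141, 0.001, 2.842]
force: [8.3, -1.3, -23.0]
grip_width: 0.0152
finger_force: 41.6
```

```bash
python3 -c "
from h import *
go(80.2,42,.036)
f=imaging.grab_frame('top');s=imaging.grab_frame('side')
a=np.hstack([cv2.resize(f['color'][150:290,230:405],(400,320)),cv2.resize(s['color'][195:285,220:310],(400,400),interpolation=2)[:320]])
cv2.imwrite('pics/g2.png',a[:,:,::-1])"
```

```text
now [77.4 41.9 37.6] shift mm [0.1 2.8 1.6] turn [0.02 0.08 0.22]
```

View pics/g2.png

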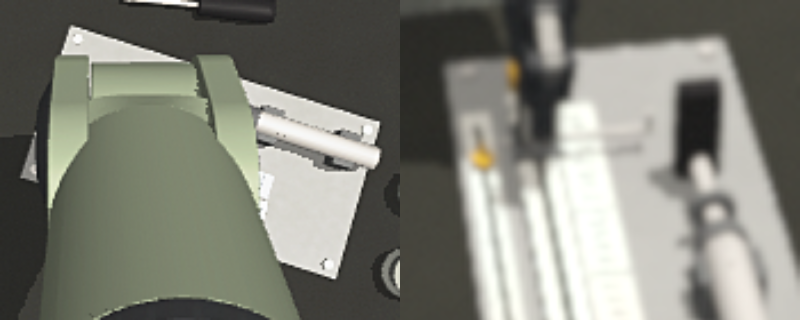

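The cursor moved, and in the side crop its blade is near the nut's level. I release, rise and retreat to measure it unobstructed.

Call:
send_rows(plan="0 0 0.001 0 0 0 0.01; 0 0 0.001 0 0 0 0.03; 0 0 0.001 0 0 0 0.05; 0 0 0.001 0 0 0 0.05; 0 0 -0.02 0 0 0 0.05; 0 0 -0.05 0 0 0 0.05; 0 0 -0.09 0 0 0 0.05; 0 0.03 -0.11 0 0 0 0.05; 0 0.07 -0.11 0 0 0 0.05; 0 0.11 -0.11 0 0 0 0.05")

```text
clock: 5.17
position: [0.5598, 0.0946, 0.1499]
tool_rot: [3.14, 0.003, 2.84]
force: [0.9, -0.2, -1.0]
grip_width: 0.0502
finger_force: 0.0
```

Call:
send_rows(plan="0 0.04 0 0 0 0 0.05; 0 0.08 0 0 0 0 0.05; 0 0.12 0 0 0 0 0.05; 0 0.12 0 0 0 0 0.05")

```text
clock: 5.5
position: [0.5943, 0.2174, 0.1476]
tool_rot: [3.138, -0.001, 2.85]
force: [-0.3, 1.1, -0.6]
grip_width: 0.0499
finger_force: 0.0
```

```bash
python3 -c "
from h import *
go(80,42,.036)
f=imaging.grab_frame('top');s=imaging.grab_frame('side')
a=np.hstack([cv2.resize(f['color'][170:270,250:350],(400,400),interpolation=2),cv2.resize(s['color'][195:275,225:305],(400,400),interpolation=2)])
cv2.imwrite('pics/g3.png',a[:,:,::-1])"
```

```text
now [315.8  46.1 147.6] shift mm [  -1.4 -236.3  110.7] turn [ 0.23 -0.04  0.67]
```

View pics/g3.png

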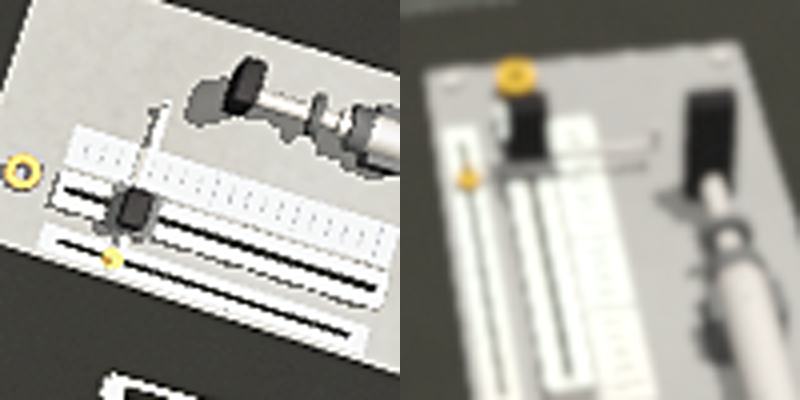

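The cursor is freed and visible. Top crop (scale 4, offset 250,170): blade from (163,105) to about (118,240), nut at (112,259). I measure the blade's x against the nut with intensity profiles.

```bash
cat > m.py <<'E'
from h import *
for n in("top","side"):
    f=imaging.grab_frame(n);g=f["color"].astype(np.float32).mean(2)
    xs=np.arange(60,100,1.)
    for ya,yb in((-12,4),(4,12),(57,62)):
        rows=[]
        for y in np.arange(ya,yb,1.):
            uv=np.array([proj(f,W(x,y,.0295)) for x in xs],np.float32)
            rows.append(cv2.remap(g,uv[:,:1],uv[:,1:],cv2.INTER_LINEAR)[:,0])
        print(n,ya,yb,[int(v) for v in np.mean(rows,0)])
    c=f["color"].astype(int);yl=((c[:,:,0]-c[:,:,2]).clip(0)).astype(np.float32)
    u,v=proj(f,W(80,72,.017));u,v=int(u),int(v)
    w=yl[v-6:v+7,u-6:u+7];w=np.where(w>35,w,0);Y,Xx=np.mgrid[v-6:v+7,u-6:u+7]
    p=((w*Xx).sum()/w.sum(),(w*Y).sum()/w.sum());print("nut",p,[J(ray(f,*p,z)) for z in(.014,.0175,.02)])
E
python3 m.py
```

```text
top -12 4 [207, 207, 207, 207, 207, 207, 208, 208, 208, 208, 207, 204, 204, 212, 228, 244, 252, 253, 243, 210, 163, 126, 124, 158, 195, 211, 212, 210, 209, 209, 208, 207, 208, 208, 208, 208, 208, 208, 207, 206]
top 4 12 [244, 246, 246, 244, 241, 240, 242, 243, 245, 246, 245, 243, 242, 242, 244, 246, 249, 250, 244, 231, 217, 206, 197, 187, 192, 218, 241, 248, 247, 245, 243, 242, 242, 242, 240, 241, 241, 240, 241, 242]
top 57 62 [212, 211, 211, 213, 219, 212, 192, 172, 162, 153, 143, 131, 144, 176, 201, 220, 237, 237, 225, 185, 148, 129, 124, 123, 140, 149, 141, 135, 133, 129, 127, 125, 120, 126, 133, 133, 143, 181, 213, 218]
nut (np.float64(277.45534641569884), np.float64(234.1457749299159)) [array([80.2, 72. , 14. ]), array([80.2, 72. , 17.5]), array([80.3, 72. , 20. ])]
side -12 4 [171, 172, 174, 177, 180, 183, 185, 186, 188, 188, 189, 190, 192, 194, 198, 201, 205, 206, 207, 207, 207, 206, 204, 202, 201, 199, 199, 198, 197, 197, 197, 197, 197, 197, 197, 198, 198, 197, 197, 197]
side 4 12 [201, 202, 202, 204, 206, 208, 210, 210, 209, 208, 207, 207, 206, 206, 206, 209, 212, 214, 217, 218, 219, 221, 221, 221, 221, 221, 221, 221, 221, 221, 221, 221, 221, 220, 220, 220, 219, 219, 218, 216]
side 57 62 [132, 127, 123, 123, 123, 124, 125, 126, 128, 130, 132, 135, 139, 143, 147, 150, 153, 156, 157, 156, 155, 154, 152, 151, 149, 149, 151, 154, 156, 159, 164, 168, 172, 175, 177, 178, 179, 179, 178, 177]
nut (np.float64(238.26761951700345), np.float64(230.19270576638738)) [array([81.4, 74.4, 14. ]), array([77.5, 74.7, 17.5]), array([74.6, 74.9, 20. ])]
```

The blade centre is at x≈76.5 against the nut at 80.2, so the cursor needs about +3.5 mm. I regrasp it.

Call:
send_rows(plan="-0.001 -0.035 0 0 0 0.3 0.05; -0.001 -0.075 0 0 0 0.3 0.05; -0.001 -0.115 0 0 0 0.3 0.05; -0.001 -0.155 0 0 0 0.3 0.05; -0.001 -0.195 0 0 0 0.3 0.05; -0.001 -0.225 0 0 0 0.3 0.05; -0.001 -0.239 0 0 0 0.3 0.05; -0.001 -0.239 0.03 0 0 0.3 0.05; -0.001 -0.239 0.06 0 0 0.3 0.05; -0.001 -0.239 0.08 0 0 0.3 0.05")

```text
clock: 6.53
position: [0.5235, -0.0219, 0.0665]
tool_rot: [-3.141, -0.0, 2.834]
force: [-0.2, 0.6, -0.4]
grip_width: 0.0501
finger_force: 0.0
```

```bash
python3 -c "
from h import *
go(77.4,42,.037)"
```

```text
now [66.2 42.1 66.5] shift mm [-0.1 11.2 29.5] turn [-0.02 -0.02 -0.23]
```

Call:
send_rows(plan="0 0.006 0 0 0 -0.2 0.05; 0 0.011 0 0 0 -0.2 0.05; 0 0.011 0 0 0 -0.2 0.05; 0 0.011 0.015 0 0 -0.2 0.05; 0 0.011 0.028 0 0 -0.2 0.05; 0 0.011 0.028 0 0 -0.2 0.05")

```text
clock: 7.03
position: [0.5278, -0.0096, 0.0397]
tool_rot: [-3.141, -0.0, 2.84]
force: [-1.4, 0.0, 0.2]
grip_width: 0.0499
finger_force: 0.0
```

Call:
send_rows(plan="0 0 0 0 0 0 0.01; 0 0 0 0 0 0 0.01; 0 0 0 0 0 0 0.01; 0 0 0 0 0 0 0.01; 0 0 0 0 0 0 0.01; 0 0 0 0 0 0 0.01")

```text
clock: 7.53
position: [0.5286, -0.0098, 0.0411]
tool_rot: [3.141, 0.002, 2.84]
force: [-2.3, -0.4, 10.0]
grip_width: 0.0155
finger_force: 42.9
```

```bash
python3 -c "
from h import *
go(80.9,42,.037)"
```

```text
now [79.3 40.8 41.1] shift mm [1.2 1.6 4.1] turn [0.03 0.09 0.12]
```

Call:
send_rows(plan="0 0.001 0 0 0 0 0.01; 0 0.002 0 0 0 0 0.01; 0 0.002 0 0 0 0 0.01; 0 0.002 0 0 0 0 0.01")

```text
clock: 7.87
position: [0.5292, -0.0078, 0.0411]
tool_rot: [3.141, 0.002, 2.84]
force: [-1.3, 0.7, 9.8]
grip_width: 0.0151
finger_force: 42.8
```

Call:
send_rows(plan="0 0 0 0 0 0 0.01; 0 0 0 0 0 0 0.01; 0 0 0 0 0 0 0.05; 0 0 0 0 0 0 0.05; 0 0 0 0 0 0 0.05; 0 0 0 0 0 0 0.05; 0 0 -0.03 0 0 0 0.05; 0 0 -0.06 0 0 0 0.05; 0 0 -0.1 0 0 0 0.05; 0 0 -0.11 0 0 0 0.05")

```text
clock: 8.7
position: [0.5303, -0.008, 0.1546]
tool_rot: [3.14, 0.005, 2.84]
force: [1.1, -0.3, 1.0]
grip_width: 0.0496
finger_force: 0.0
```

Call:
send_rows(plan="0 0.04 0 0 0 0 0.05; 0 0.08 0 0 0 0 0.05; 0 0.12 0 0 0 0 0.05; 0 0.16 0 0 0 0 0.05; 0 0.2 0 0 0 0 0.05; 0 0.22 0 0 0 0 0.05; 0 0.22 0 0 0 0 0.05")

```text
clock: 9.28
position: [0.5939, 0.2081, 0.1493]
tool_rot: [3.139, -0.001, 2.846]
force: [-0.2, -0.7, -0.1]
grip_width: 0.05
finger_force: 0.0
```

```bash
python3 m.py; python3 -c "
from h import *
go(37.6,-42,.0593)"
```

```text
top -12 4 [207, 207, 207, 207, 207, 208, 208, 208, 208, 208, 208, 207, 207, 206, 206, 205, 204, 208, 222, 241, 252, 247, 222, 181, 143, 118, 115, 142, 185, 210, 213, 211, 210, 209, 208, 208, 208, 207, 207, 206]
top 4 12 [244, 246, 246, 244, 241, 240, 242, 243, 245, 246, 245, 243, 242, 241, 241, 243, 246, 246, 246, 248, 250, 252, 240, 205, 171, 169, 186, 206, 224, 240, 246, 244, 244, 242, 240, 241, 241, 240, 241, 243]
top 57 62 [212, 212, 217, 217, 217, 217, 215, 211, 211, 211, 205, 191, 175, 175, 175, 164, 156, 174, 213, 244, 251, 249, 229, 196, 156, 127, 115, 116, 124, 130, 129, 121, 114, 120, 130, 137, 135, 130, 125, 119]
nut (np.float64(277.45538215286115), np.float64(234.1440576230492)) [array([80.2, 72. , 14. ]), array([80.2, 72. , 17.5]), array([80.3, 72. , 20. ])]
side -12 4 [182, 179, 176, 175, 173, 174, 177, 179, 182, 185, 186, 187, 188, 189, 190, 190, 192, 194, 197, 201, 204, 206, 207, 207, 207, 206, 204, 203, 201, 200, 199, 199, 198, 198, 198, 198, 197, 197, 197, 197]
side 4 12 [209, 207, 204, 204, 205, 207, 209, 211, 212, 214, 215, 214, 212, 210, 209, 208, 207, 206, 206, 209, 211, 214, 216, 217, 219, 220, 221, 221, 221, 221, 221, 221, 221, 220, 220, 220, 219, 219, 218, 216]
side 57 62 [151, 145, 138, 133, 129, 125, 122, 123, 124, 125, 126, 128, 131, 133, 136, 139, 142, 146, 148, 149, 151, 153, 152, 151, 150, 150, 150, 149, 149, 149, 151, 152, 153, 155, 157, 158, 160, 161, 163, 165]
nut (np.float64(238.21728145528044), np.float64(230.16877210712482)) [array([81.5, 74.5, 14. ]), array([77.6, 74.8, 17.5]), array([74.7, 75. , 20. ])]
now [301.7  42.4 149.4] shift mm [ -83.5 -264.3   90.2] turn [-0.03 -0.01  0.2 ]
```

The blade is at about 80.5 against the nut at 80.2, so it is aligned. Next is the rod paddle.

Call:
send_rows(plan="-0.01 -0.035 0 0 0 0 0.05; -0.022 -0.07 0 0 0 0 0.05; -0.034 -0.107 0 0 0 0.2 0.05; -0.046 -0.144 0 0 0 0.2 0.05; -0.058 -0.181 0 0 0 0.2 0.05; -0.07 -0.218 0 0 0 0.2 0.05; -0.08 -0.25 0 0 0 0.2 0.05; -0.083 -0.26 0 0 0 0.2 0.05; -0.083 -0.26 0 0 0 0.2 0.05; -0.083 -0.26 0 0 0 0.2 0.05")

```text
clock: 10.22
position: [0.5954, -0.0716, 0.1499]
tool_rot: [3.142, -0.0, 2.834]
force: [-0.8, 1.5, 0.4]
grip_width: 0.0498
finger_force: 0.0
```

```bash
python3 -c "
from h import *
go(39,-42,.062)"
```

```text
now [ 40.3 -41.4 149.9] shift mm [-0.6 -1.3 87.9] turn [ 0.   -0.01 -0.2 ]
```

Call:
send_rows(plan="0 -0.001 0.025 0 0 -0.2 0.05; 0 -0.001 0.05 0 0 -0.2 0.05; 0 -0.001 0.075 0 0 -0.2 0.05; 0 -0.001 0.087 0 0 -0.2 0.05; 0 -0.001 0.087 0 0 -0.2 0.05; 0 -0.001 0.087 0 0 -0.2 0.05")

```text
clock: 10.72
position: [0.5956, -0.0709, 0.0631]
tool_rot: [-3.142, -0.001, 2.841]
force: [-0.8, 0.2, 0.9]
grip_width: 0.05
finger_force: 0.0
```

Call:
send_rows(plan="0 0 0 0 0 0 0.005; 0 0 0 0 0 0 0.005; 0 0 0 0 0 0 0.005; 0 0 0 0 0 0 0.005; 0 0 0 0 0 0 0.005; 0 0 0 0 0 0 0.005", grip_force=70)

```text
clock: 11.22
position: [0.596, -0.0722, 0.0641]
tool_rot: [3.142, 0.002, 2.84]
force: [-2.3, -2.0, 9.9]
grip_width: 0.0124
finger_force: 68.8
```

```bash
python3 -c "
from h import *
go(126,-42,.062)"
```

```text
now [ 40.  -42.2  64.1] shift mm [ 0.1 86.   2.1] turn [0.   0.09 0.09]
```

The paddle is held. I pull most of the way, then measure.

Call:
send_rows(plan="0 0.006 0 0 0 0 0.005; 0 0.016 0 0 0 0 0.005; 0 0.028 0 0 0 0 0.005; 0 0.04 0 0 0 0 0.005; 0 0.052 0 0 0 0 0.005; 0 0.064 0 0 0 0 0.005; 0 0.074 0 0 0 0 0.005; 0 0.082 0 0 0 0 0.005; 0 0.085 0 0 0 0 0.005; 0 0.085 0 0 0 0 0.005")

```text
clock: 12.05
position: [0.6215, 0.0091, 0.0641]
tool_rot: [-3.141, 0.002, 2.84]
force: [-3.3, -6.8, 10.9]
grip_width: 0.013
finger_force: 68.9
```

Call:
send_rows(plan="0 0 0 0 0 0 0.005; 0 0 0 0 0 0 0.005; 0 0 0 0 0 0 0.005")

```text
clock: 12.3
position: [0.6211, 0.0081, 0.064]
tool_rot: [-3.141, 0.001, 2.839]
force: [-3.6, -6.6, 10.3]
grip_width: 0.0126
finger_force: 68.9
```

```bash
python3 -c "
from h import *
go(126,-42,.062)
f=imaging.grab_frame('top');s=imaging.grab_frame('side')
a=np.hstack([cv2.resize(f['color'][170:270,250:350],(300,300),interpolation=2),cv2.resize(s['color'][195:255,235:325],(480,320),interpolation=2)[:300]])
cv2.imwrite('pics/g4.png',a[:,:,::-1])"
```

```text
now [124.1 -42.1  64. ] shift mm [0.1 1.9 2. ] turn [-0.05  0.08  0.06]
```

View pics/g4.png

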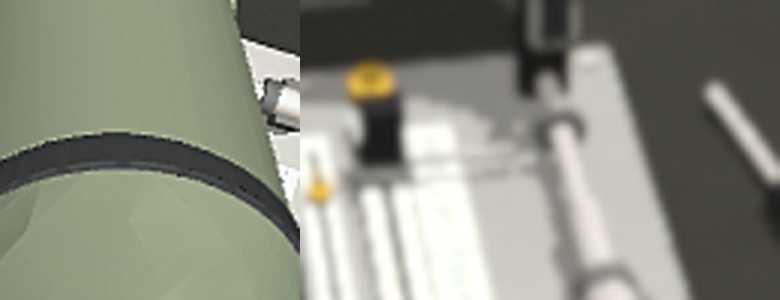

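The top view is blocked by the arm. The side crop (scale 5.33, offset 235,195) shows the collar at about (258,128), close to the blade tip. I compare it with the initial side image using the same method.

```bash
cat > c.py <<'E'
from h import *
s=imaging.grab_frame("side")
im0=cv2.imread("pics/side0.png")[:,:,::-1]
up=lambda im,u,v:cv2.resize(im[v-9:v+10,u-9:u+10],None,fx=20,fy=20,interpolation=2)
for nm,im,x in(("init",im0,-7.4),("now",s["color"],78.)):
    u,v=proj(s,W(x,-42,.04)); print(nm,"expected",round(u,2),round(v,2))
    for th in(95,115):
        g=im.astype(np.float32).mean(2);g=cv2.resize(g,None,fx=8,fy=8,interpolation=2)
        m=(g<th).astype(np.uint8);yy,xx=np.mgrid[:g.shape[0],:g.shape[1]]
        m[np.hypot((xx+.5)/8-.5-u,(yy+.5)/8-.5-v)>7]=0
        k,_=cv2.findContours(m,0,1)
        k=max(k,key=len)[:,0];b=[(t+.5)/8-.5 for t in(k[:,0].min(),k[:,0].max(),k[:,1].min(),k[:,1].max())]
        print(th,"box",np.round(b,1),"ctr",(b[0]+b[1])/2,(b[2]+b[3])/2)
a=np.hstack([cv2.resize(i[int(v)-12:int(v)+13,int(u)-12:int(u)+13],(390,390),interpolation=0) for i,(u,v) in((im0,proj(s,W(-7.4,-42,.04))),(s["color"],proj(s,W(78,-42,.04))))])
cv2.imwrite("pics/c.png",a[:,:,::-1])
for x in(76,80.5,85):print(x,proj(s,W(x,-42,.04)),proj(s,W(x,-20,.041)))
print("cl",observe()["clock"])
E
python3 c.py
```

```text
init expected 291.15 242.12
95 box [285.3 287.2 240.8 245.1] ctr 286.25 242.9375
115 box [284.8 294.2 238.9 248.3] ctr 289.5 243.625
now expected 284.44 218.89
95 box [278.8 280.8 217.8 221.9] ctr 279.8125 219.875
115 box [277.9 287.3 216.2 222.9] ctr 282.625 219.5625
76 (np.float64(284.5927139220619), np.float64(219.40799788332794)) (np.float64(275.90502422154105), np.float64(219.91199520216878))
80.5 (np.float64(284.25976363355693), np.float64(218.25483827027082)) (np.float64(275.59753207302157), np.float64(218.754536333566))
85 (np.float64(283.9288152415678), np.float64(217.10861214335662)) (np.float64(275.2918931884811), np.float64(217.60405350268886))
cl 12.45
```

View pics/c.png

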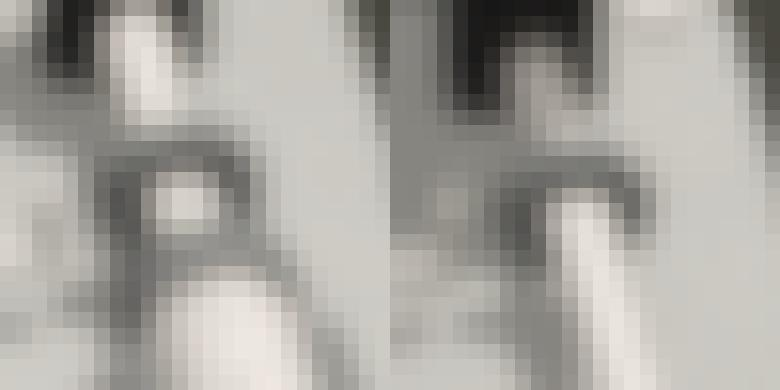

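```bash
python3 - <<'E'
from h import *
f=imaging.grab_frame("top");g=cv2.imread("pics/top0.png").astype(np.float32).mean(2)
def prof(xs,pts):
    r=[]
    for y,z in pts:
        uv=np.array([proj(f,W(x,y,z)) for x in xs],np.float32);r.append(cv2.remap(g,uv[:,:1],uv[:,1:],1)[:,0])
    return [int(v) for v in np.mean(r,0)]
top=lambda a:[(-42+d,.04+np.sqrt(169-d*d)/1e3) for d in a]
print("collar -24..14 mid",prof(range(-24,10),top(np.arange(-3,3.1,1))))
print("collar up",prof(range(-24,10),top(np.arange(-9,-5,1))))
print("collar rod+",prof(range(-24,10),top(np.arange(5,9,1))))
print("paddle 20..60",prof(range(20,60),[(y,.09) for y in range(-50,-34)]))
E
```

```text
collar -24..14 mid [211, 231, 243, 246, 217, 172, 165, 194, 221, 232, 235, 236, 236, 235, 226, 196, 159, 135, 130, 128, 113, 91, 90, 133, 190, 229, 238, 233, 228, 222, 221, 221, 226, 230]
collar up [84, 161, 212, 204, 198, 198, 202, 210, 216, 218, 217, 217, 220, 225, 208, 168, 133, 120, 107, 99, 93, 88, 98, 124, 174, 214, 220, 218, 217, 216, 215, 215, 214, 212]
collar rod+ [133, 167, 189, 186, 156, 121, 109, 114, 129, 138, 148, 149, 144, 136, 127, 125, 125, 119, 119, 116, 96, 72, 64, 81, 120, 147, 155, 148, 138, 135, 136, 139, 149, 152]
paddle 20..60 [214, 212, 214, 216, 215, 214, 217, 219, 221, 222, 223, 203, 151, 96, 68, 64, 69, 72, 72, 73, 72, 72, 71, 65, 51, 35, 24, 29, 58, 107, 158, 184, 184, 181, 180, 186, 195, 199, 200, 201]
```

Refining from the top profiles, the collar started at -5.8, which agrees with the paddle and TCP readings. It is now at about 78.5 and the blade is at 80.5, so I pull 2 mm more.

Call:
send_rows(plan="0 0.001 0 0 0 0 0.005; 0 0.002 0 0 0 0 0.005; 0 0.002 0 0 0 0 0.005; 0 0.002 0 0 0 0 0.005; 0 0.002 0 0 0 0 0.005; 0 0.002 0 0 0 0 0.005")

```text
clock: 13.0
position: [0.6217, 0.0099, 0.0641]
tool_rot: [-3.141, 0.001, 2.839]
force: [-3.4, -6.8, 10.7]
grip_width: 0.0127
finger_force: 68.9
```

```bash
python3 c.py; python3 - <<'E'
from h import *
go(126,-42,.062)
s=imaging.grab_frame("side");a=cv2.resize(s["color"][200:240,225:305],(800,400),interpolation=2)
cv2.imwrite("pics/f.png",a[:,:,::-1])
# straight-across lines in crop pixels
for x in(80.5,):
  for y,z in((72,.0175),(60,.0295),(-10,.0295),(-20,.041),(-42,.053),(-42,.04)): u,v=proj(s,W(x,y,z));print(y,z,round((u-225)*10+4.5),round((v-200)*10+4.5))
E
```

```text
init expected 291.15 242.12
95 box [285.3 287.2 240.8 245.1] ctr 286.25 242.9375
115 box [284.8 294.2 238.9 248.3] ctr 289.5 243.625
now expected 284.44 218.89
95 box [278.7 280.7 217.1 221.4] ctr 279.6875 219.25
115 box [277.9 287.1 215.7 222.6] ctr 282.5 219.125
76 (np.float64(284.5927139220619), np.float64(219.40799788332794)) (np.float64(275.90502422154105), np.float64(219.91199520216878))
80.5 (np.float64(284.25976363355693), np.float64(218.25483827027082)) (np.float64(275.59753207302157), np.float64(218.754536333566))
85 (np.float64(283.9288152415678), np.float64(217.10861214335662)) (np.float64(275.2918931884811), np.float64(217.60405350268886))
cl 13.05
now [126.  -42.2  64.1] shift mm [0.2 0.  2.1] turn [-0.06  0.08  0.05]
72 0.0175 147 297
60 0.0295 193 257
-10 0.0295 470 231
-20 0.041 510 192
-42 0.053 599 147
-42 0.04 597 187
```

View pics/f.png

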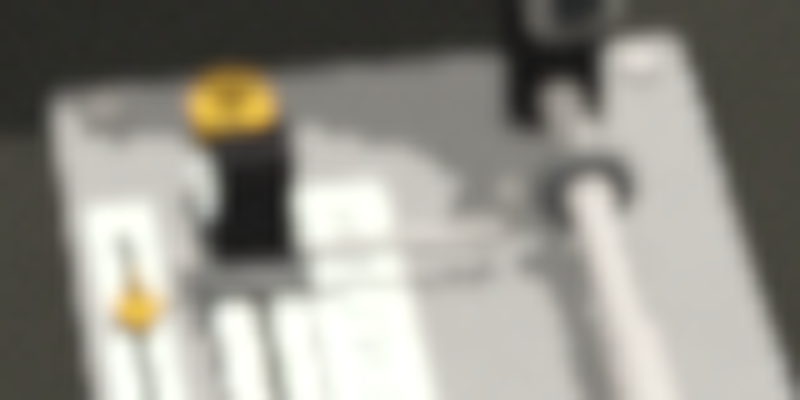

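The final side crop (scale 10, offset 225,200) shows the collar centre at about (588,185) and the upturned blade tip at about (515,190). The predictions for x=80.5 were (597,187) and (510,192), so they line up. I hand in, still holding the rod.

```bash
python3 -c "
from workcell import bot
print(bot.job_done())"
```

```text
the job is handed in; nothing more can be done
None
```

I handed the job in at about 13 s with the cursor's pointer at the nut (about 80.5 mm vs 80.2 mm along the jig), the collar level with the pointer to about 1 mm as measured, and the gripper still holding the rod; no verdict came back.

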